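Roll-test an aluminium tube

ROBOT

A 7-joint arm with a two-finger parallel gripper is mounted at the origin on a cart in front of the work surface, level with it; the furniture and walls round the work are solid. World frame = base frame: x ahead of the robot, y to its left, z up, the work surface at z = 0. Lengths are in m, angles in rad, forces in N, time in s.
With the tool pointing down it reaches from about 0.425 to 0.925 m from the base axis. Payload 6.8 kg.
Tool frame: the origin (TCP) lies at the centre of the arm's flange, where the gripper is bolted on; the fingertips stand 173 mm ahead of it and the grasp point (between the pads) lies 155 mm ahead of it (r.hold_point_z is the distance from the TCP to the grasp point, in m); z points along the fingers, x is the direction in which the jaws open and shut, and the axes are right-handed (so a half turn about z gives the same grasp; the last joint's range is limited). The gripper opens to 85 mm and grips with 20 to 120 N. Pads are 22 mm wide; open, the fingers measure 114 mm over their backs; the gripper's body (76 mm by 85 mm) begins 54 mm behind the grasp point. The pads swing forward as they close: fully open they stand 13 mm farther back than shut.
Start: joints at [-1.443, 0.477, 0.022, 1.555, -0.011, 1.109, -0.083], TCP at [0.158, 0.656, 0.405] pointing down, gripper open.
Joint ranges: [-2.96, 2.96], [-0.34, 2.1], [-1.41, 1.46], [0.24, 2.44], [-1.37, 4.51], [0.17, 1.92], [-2.96, 2.96]. Speed limits (rad/s): [2.39, 2.39, 3.14, 3.14, 3.14, 3.14, 3.14].

INTERFACE

Orientations are given as a rotation vector (axis times angle).
In Python, from bench import r gives the robot as it stands.
- The arm moves only by the tool apply_moves, never from a script. Its arguments are lists of equal length, an entry for each row: "dp": the shift along the tool's x, y, z scaled (see below), a list of three; "twist": the turn, a rotation vector about the tool's x, y, z scaled (see below), a list of three; "jaw": the closure in counts, from 0 (fully open) to 255 (shut). In form: {"dp": [[x, y, z], ...], "twist": [[rx, ry, rz], ...], "jaw": [jaw, ...]}. A call has 1 to 20 rows; each row shifts and turns the pose as measured when the row begins, along the tool's axes as they then stand; what a row does not reach is not made up. The controller multiplies each number of a shift by 12 cm and each number of a turn by 120 degrees. A row lasts 1/10 s, in which the tool goes at most 50 mm and 8.59 degrees, less where a joint would pass 70% of its speed; a pose out of reach is approached as far as the arm can. A call with a number of a shift or a turn outside -1 to 1 is refused whole. A call with a gripper value outside its range is refused whole. The fingers move at their own pace and stop on an object; "grip_force" is the grip in N (left out, the last holds). Time passes only in rows, so rows that do not move let the fingers close. It gives the time, the measured TCP pose, the force and the opening at its end, in the units of the state.
- r.get_obs(): the state, without advancing time (a new reading comes with each control period).
- r.grab_frame(name): name is "scene" or "top"; returns a dict with "color" (480x640x3 uint8, red, green, blue), "z_map" (480x640 float32, m along the optical axis (not along the pixel's ray), 0 where there is no reading), "intrinsics" (3x3 intrinsics, pixels), "dist_coeffs" ([k1, k2, p1, p2, k3] as OpenCV has them; the pictures are not rectified), "R" (3x3) and "t" (3): a world point X has camera coordinates R X + t. Camera axes: x right, y down, z forward; pixel columns grow to the right and rows downward; lengths in m; the calibration is good to about 2 mm. A picture is of the moment at which its call begins.
- r.hand_in(): hands the job in, once; it reports no verdict.
The state is a dict: "clock": time; "joints": joint angles; "qvel": joint speeds; "tau": joint torques, N m; "tcp_pos": TCP position; "orientation": TCP orientation; "contact_force": force on the tool from outside, world axes, zero at the start; "moment": the same for the moment, N m; "grip_width": finger opening in m.
Only numpy, scipy, OpenCV 4.12 (cv2) and the standard library are available. Lean on these libraries where they do the work, as an engineer would, in place of code of your own. Each camera call takes 0.05 s, during which the arm holds its last target.

TASK

Roll-test the aluminium tube that lies in the yellow bay of the tester: lay it across both rails near the upper end of the ramp, at the yellow marks, and let go of it. If it rolls down into the blue catch pocket, leave it there; if it stays on the ramp, take it off and drop it in the aluminium pan. Leave the tube in the grey bay where it is.

Things in the scene. Friction and masses are not known exactly. Their poses are not given: they have to be found in the camera images.
- tube_a: Aluminium tube 120 mm long, a white plug (4 mm more) in each end, 40 g. Origin at its centre, y along it. Of the two tubes one is round (24 mm across) and rolls down the ramp; the other is crushed to a flat oval 30 mm wide, 14 mm high, and stays where it is laid on the ramp. Both start lying level, one in each bay of the tester; which is where changes.
- tube_b: Aluminium tube 120 mm long, a white plug (4 mm more) in each end, 40 g. Origin at its centre, y along it. Of the two tubes one is round (24 mm across) and rolls down the ramp; the other is crushed to a flat oval 30 mm wide, 14 mm high, and stays where it is laid on the ramp. Both start lying level, one in each bay of the tester; which is where changes.
- tester: Fixed roll tester on a plywood board; origin at table height under the middle of the ramp, x down the ramp, z up. Two aluminium rails 34 to 77 mm either side of y = 0 (gap open between them, 16 mm lips outside) fall 12 degrees from x = -140 (90 mm above the table) to x = 70 mm (45 mm). Blue catch pocket: x 72 to 145, y -76 to 76 mm, floor 11 mm, end wall 74 mm above the table.
- marks (a point): Where to let go: on the ramp's centre line, level with the rail surface (80 mm above the table) between the yellow marks on the two rails, 45 mm from the ramp's upper end. Axes as the tester's: the tube lies along y, with its centre over this point, so that it is 12 mm (round) or 7 mm (crushed) above it.
- yellow_bay (a point): Middle of the yellow bay, at seat height, 28 mm above the table; axes as the tester's, the tube lies along y. A pair of saddles 34 to 52 mm either side of the middle, with 8 mm cheeks 34 mm apart; open between them down to the board (8 mm). The like grey bay (the tube that waits) is 95 mm from it along +x or -x; which, changes.
- pan: fluted round aluminium pan with two wire handles, open at the top, fixed; 265 x 295 mm over the handles, mouth about 230 mm across (floor 200 mm, 4 mm thick), rim about 107 mm above the table, handles up to 144 mm. Origin at the centre of its underside; z up.
There are look-alikes about, which are no part of the job. Leave any purple look-alike of the tube_b alone.

How it is judged:
By the outcome, as a careful person would: the job done as asked, in the order asked, and still so for the second after the job is handed in, with the robot touching nothing.
It also fails if it takes over 51 s, if anything falls off the work surface, if the arm or the gripper's body presses on something with over 40 N, if the wrist force passes 120 N, or if a joint passes its speed limit or range.

## Working session

There is one attempt and no reset: what is moved stays moved. The work goes in short steps, Python scripts to look and compute and a tool call to move; the robot and the scene stay as the last step left them, time stands still between calls to the robot, and variables do not carry over. Pictures are saved under pics/ and viewed, and the job is handed in when it is done.

Besides the shell and the picture viewer there is one more tool, called after "Call:" as name(argument=value, ...) on one line, values as JSON. apply_moves: Moves the arm, as the interface text tells. Shifts and turns lie within -1 to 1; 1 stands for 12 cm of shift or 120 degrees of turn. Its arguments: {"type":"object","properties":{"dp":{"type":"array"},"twist":{"type":"array"},"jaw":{"type":"array"},"grip_force":{"type":"number"}},"required":["dp","twist","jaw"]}

```bash
ls; mkdir -p pics; python3 - <<'E'
from bench import r
import cv2,numpy as np,pickle
o=r.get_obs(); print(o)
for n in("scene","top"):
    f=r.grab_frame(n); cv2.imwrite(f"pics/{n}0.png",f["color"][:,:,::-1]); pickle.dump(f,open(f"{n}0.pkl","wb"))
    print(n,f["intrinsics"],f["dist_coeffs"],f["R"],f["t"])
E
```

```text
pics
{'clock': 0.0, 'joints': array([-1.44312795,  0.47782646,  0.02236999,  1.55642821, -0.01150072,
        1.10929187, -0.08307122]), 'qvel': array([-0.00055869, -0.00013724, -0.00123413,  0.00074795, -0.00019958,
        0.00238147, -0.00110578]), 'tau': array([ 1.09089822e-04, -5.96446252e+01,  1.60771362e+00, -2.81198019e+01,
        1.23279059e-02,  9.53895069e-03, -8.44417144e-06]), 'tcp_pos': array([0.15761819, 0.65606898, 0.40371815]), 'orientation': array([ 2.46629079e+00,  1.94401593e+00, -2.09798092e-03]), 'contact_force': array([-0.91644306, -0.28817892, -0.20155912]), 'moment': array([0.02420928, 0.04407689, 0.03902239]), 'grip_width': 0.08531535950788137}
scene [[620.92041842   0.         322.62880418]
 [  0.         620.92041842 237.37534742]
 [  0.           0.           1.        ]] [0.0174495 0.        0.        0.        0.       ] [[ 0.60513959 -0.79603781 -0.01139677]
 [-0.38662994 -0.28133788 -0.87827461]
 [ 0.69593345  0.53588507 -0.47802074]] [-0.34543218  0.2713415   1.02818806]
top [[547.31505844   0.         325.89877177]
 [  0.         547.31505844 224.84070468]
 [  0.           0.           1.        ]] [0.01987318 0.         0.         0.         0.        ] [[ 0.00173072 -0.99998236  0.00568134]
 [-0.99240791 -0.00241623 -0.12296625]
 [ 0.12297781 -0.00542538 -0.99239459]] [-0.02686018  0.56358237  1.0758706 ]
```

View pics/scene0.png

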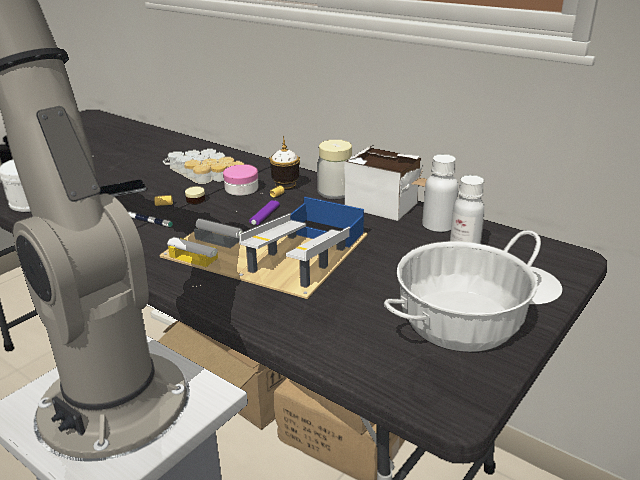

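View pics/top0.png

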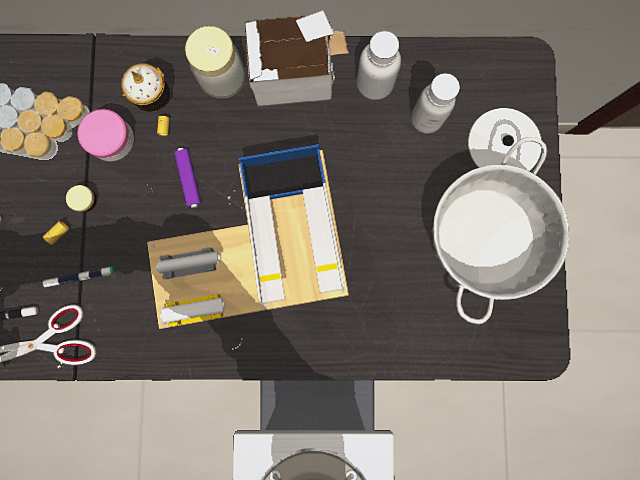

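```bash
cat > h.py <<'E'
import cv2,numpy as np,pickle
def w(f,u,v,z=None,plane=None):
    p=cv2.undistortPoints(np.array([[[u,v]]],float),f["intrinsics"],f["dist_coeffs"])[0,0]
    d=np.array([p[0],p[1],1.]);R=f["R"];t=f["t"]
    c=-R.T@t; dw=R.T@d
    if plane is not None: return c+dw*(plane-c[2])/dw[2]
    z=f["z_map"][int(round(v)),int(round(u))] if z is None else z
    return c+dw*z
def px(f,X):
    return cv2.projectPoints(np.array(X,float).reshape(-1,3),cv2.Rodrigues(f["R"])[0],f["t"],f["intrinsics"],f["dist_coeffs"])[0][:,0]
E
python3 - <<'E'
from h import *
f=pickle.load(open("top0.pkl","rb"));g=pickle.load(open("scene0.pkl","rb"))
c=f["color"][225:345,140:360,::-1]
cv2.imwrite("pics/topc.png",cv2.resize(c,None,fx=3.6,fy=3.6,interpolation=cv2.INTER_CUBIC))
c=g["color"][190:300,150:380,::-1]
cv2.imwrite("pics/scc.png",cv2.resize(c,None,fx=3.4,fy=3.4,interpolation=cv2.INTER_CUBIC))
E
```

```text
(no output)
```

View pics/topc.png

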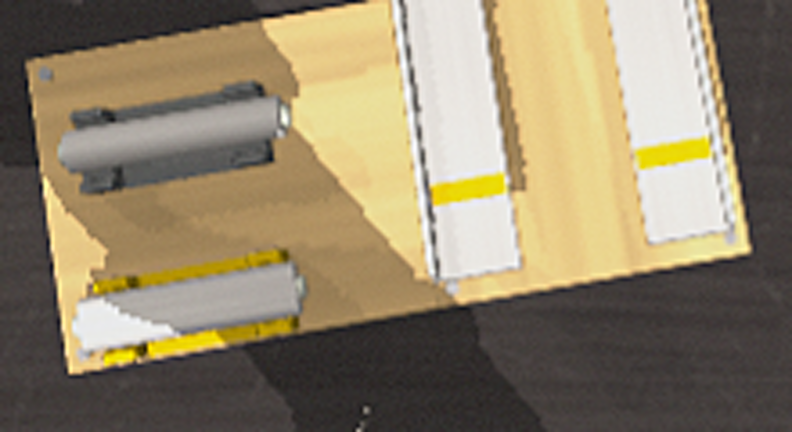

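View pics/scc.png

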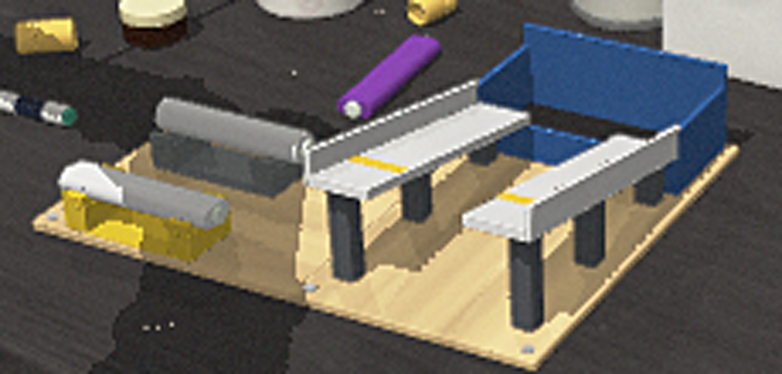

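```bash
python3 - <<'E'
from h import *
np.set_printoptions(precision=4,suppress=True)
f=pickle.load(open("top0.pkl","rb"));g=pickle.load(open("scene0.pkl","rb"))
P=lambda a,b:(a/3.6+140-.36,b/3.6+225-.36)
pts=dict(mL=(468,188),mR=(674,152),tubeYl=(75,325),tubeYr=(304,284),tubeYc=(190,305),tubeGc=(175,135),mLo=(433,194),mLi=(505,182),mRi=(638,158),mRo=(710,146))
for k,(a,b) in pts.items():
    u=P(a,b); print(k,np.array(u),w(f,*u), 'plane80',w(f,*u,plane=.08),'plane37', w(f,*u,plane=.037))
# depth scan across yellow tube
z=f["z_map"]
for n,(u,l) in dict(Y=(193,(296,325)),G=(189,(246,280))).items():
    print(n)
    for v in range(*l): print(v,w(f,u,v))
E
```

```text
mL [269.64   276.8622] [0.457  0.0825 0.0803] plane80 [0.457  0.0825 0.08  ] plane37 [0.4583 0.0867 0.037 ]
mR [326.8622 266.8622] [ 0.4765 -0.0274  0.0787] plane80 [ 0.4764 -0.0274  0.08  ] plane37 [ 0.4784 -0.0278  0.037 ]
tubeYl [160.4733 314.9178] [0.3832 0.3004 0.0394] plane80 [0.3848 0.2885 0.08  ] plane37 [0.3831 0.3011 0.037 ]
tubeYr [224.0844 303.5289] [0.4054 0.1767 0.0346] plane80 [0.4063 0.1686 0.08  ] plane37 [0.4054 0.1762 0.037 ]
tubeYc [192.4178 309.3622] [0.3942 0.2368 0.0442] plane80 [0.3953 0.2284 0.08  ] plane37 [0.394  0.2385 0.037 ]
tubeGc [188.2511 262.14  ] [0.4867 0.2465 0.0508] plane80 [0.4851 0.2394 0.08  ] plane37 [0.4874 0.2499 0.037 ]
mLo [259.9178 278.5289] [0.4537 0.1008 0.0831] plane80 [0.4538 0.1011 0.08  ] plane37 [0.4549 0.106  0.037 ]
mLi [279.9178 275.1956] [0.4601 0.0625 0.0837] plane80 [0.4603 0.0628 0.08  ] plane37 [0.4616 0.0662 0.037 ]
mRi [316.8622 268.5289] [ 0.4732 -0.0082  0.0792] plane80 [ 0.4732 -0.0082  0.08  ] plane37 [ 0.4751 -0.0077  0.037 ]
mRo [336.8622 265.1956] [ 0.4797 -0.0467  0.0802] plane80 [ 0.4797 -0.0467  0.08  ] plane37
[... 1034 characters left out ...]
54 [0.5055 0.2552 0.0113]
255 [0.5037 0.2561 0.0074]
256 [0.4992 0.2467 0.0456]
257 [0.4971 0.2465 0.046 ]
258 [0.4949 0.2453 0.0507]
259 [0.4929 0.2455 0.0498]
260 [0.4909 0.2453 0.0505]
261 [0.489  0.2454 0.0498]
262 [0.487  0.2451 0.0506]
263 [0.4849 0.2448 0.0515]
264 [0.483  0.2448 0.0512]
265 [0.481  0.2448 0.0511]
266 [0.4792 0.2454 0.0484]
267 [0.4774 0.2463 0.0444]
268 [0.477  0.2549 0.0087]
269 [0.4749 0.2549 0.0085]
270 [0.4731 0.256  0.0035]
271 [0.4709 0.255  0.0075]
272 [0.4688 0.2547 0.0084]
273 [0.4667 0.2542 0.0103]
274 [0.4647 0.2548 0.0077]
275 [0.4627 0.2551 0.0059]
276 [0.4607 0.2552 0.0051]
277 [0.4587 0.255  0.0058]
278 [0.4566 0.2546 0.0071]
279 [0.4544 0.2536 0.0111]
```

```bash
cat >> h.py <<'E'
from scipy.spatial.transform import Rotation as Ro
def tool_R(yaw,pitch=0):
    # tool z = -n, tool x along tester x (down-slope by pitch)
    T=Ro.from_euler('z',yaw,degrees=True)*Ro.from_euler('y',pitch,degrees=True)
    return T*Ro.from_euler('x',180,degrees=True)
def plan(o,grasp,yaw,pitch=0,hz=.155):
    C=Ro.from_rotvec(o["orientation"])
    cands=[tool_R(yaw,pitch)*Ro.from_euler('z',a,degrees=True) for a in(0,180)]
    G=min(cands,key=lambda G:(C.inv()*G).magnitude())
    p=np.array(grasp)-hz*G.as_matrix()[:,2]
    d=p-o["tcp_pos"]
    print("clock",round(o["clock"],2),"grip",round(o["grip_width"],4),"F",np.round(o["contact_force"],1))
    print("tcp",o["tcp_pos"],"grasp pt now",o["tcp_pos"]+hz*C.as_matrix()[:,2],"target tcp",p)
    print("twist deg",np.degrees((C.inv()*G).as_rotvec()),"units",np.degrees((C.inv()*G).as_rotvec())/120)
    print("d world",d,"d in units: tool now",C.inv().apply(d)/.12,"target frame",G.inv().apply(d)/.12)
    print("other-half twist",[np.round(np.degrees((C.inv()*g).as_rotvec()),1) for g in cands])
E
python3 - <<'E'
from bench import r
from h import *
np.set_printoptions(precision=4,suppress=True)
print(r.hold_point_z)
f=pickle.load(open("top0.pkl","rb"))
o=r.get_obs();print(Ro.from_rotvec(o["orientation"]).as_matrix())
plan(o,[.394,.238,.2],10)
for u in [(435,232),(568,234),(501,166),(501,299),(440,90),(380,45),(505,130),(475,320),(540,150)]: print(u,w(f,*u,plane=.107),w(f,*u))
# overlay check
c,s=np.cos(np.radians(10)),np.sin(np.radians(10))
m=np.array([.4667,.0273]);org=m+.096*np.array([c,s])
print("org",org)
T=lambda x,y,z:[org[0]+c*x-s*y,org[1]+s*x+c*y,z]
for n in("top","scene"):
    f=pickle.load(open(n+"0.pkl","rb"));im=f["color"][:,:,::-1].copy()
    X=[T(-140,y,90) for y in(-77,-34,34,77)]
    X=[T(x/1000,y/1000,z/1000) for x,y,z in [(-140,-77,90),(-140,-34,90),(-140,34,90),(-140,77,90),(70,-77,45),(70,77,45),(70,34,45),(70,-34,45),(145,-76,74),(145,76,74),(-96,0,80)]]+[[.394,.238,.042]]
    for p in px(f,X): cv2.drawMarker(im,tuple(int(round(q)) for q in p),(0,0,255),0,5,1)
    cc=im[130:350,140:360] if n=="top" else im[180:310,150:380]
    cv2.imwrite(f"pics/ov_{n}.png",cv2.resize(cc,None,fx=2.7,fy=2.7,interpolation=cv2.INTER_CUBIC))
E
```

```text
0.1547
[[ 0.2336  0.9723 -0.0003]
 [ 0.9723 -0.2336 -0.0017]
 [-0.0017  0.0001 -1.    ]]
clock 0.1 grip 0.0854 F [-0.6  0.2  0.8]
tcp [0.1576 0.6561 0.4038] grasp pt now [0.1576 0.6558 0.2488] target tcp [0.394 0.238 0.355]
twist deg [ 0.0612  0.082  66.4922] units [0.0005 0.0007 0.5541]
d world [ 0.2364 -0.4181 -0.0488] d in units: tool now [-2.9269  2.7292  0.4119] target frame [1.335  3.7732 0.4067]
other-half twist [array([ 0.1,  0.1, 66.5]), array([  -0.1,    0.1, -113.5])]
(435, 232) [ 0.5415 -0.232   0.107 ] [ 0.5414 -0.2316  0.1087]
(568, 234) [ 0.5384 -0.4829  0.107 ] [ 0.5386 -0.4838  0.1052]
(501, 166) [ 0.6694 -0.3615  0.107 ] [ 0.6691 -0.3611  0.1085]
(501, 299) [ 0.4162 -0.352   0.107 ] [ 0.4162 -0.3515  0.1086]
(440, 90) [ 0.8208 -0.2479  0.107 ] [ 0.792  -0.2311  0.1825]
(380, 45) [ 0.9126 -0.1314  0.107 ] [ 0.8779 -0.1234  0.1807]
(505, 130) [ 0.7406 -0.3718  0.107 ] [ 0.7699 -0.4047  0.0109]
(475, 320) [ 0.3774 -0.3023  0.107 ] [ 0.3771 -0.3041  0.1005]
(540, 150) [ 0.701  -0.4376  0.107 ] [ 0.729  -0.4803  0.0019]
org [0.5612 0.044 ]
```

View pics/ov_top.png

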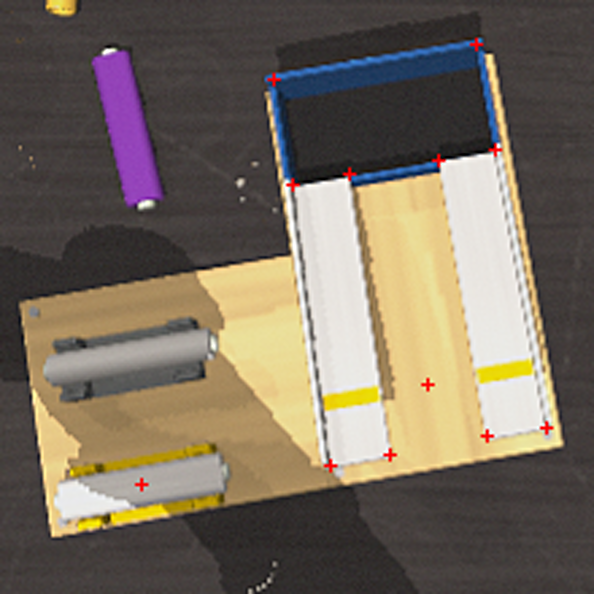

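View pics/ov_scene.png

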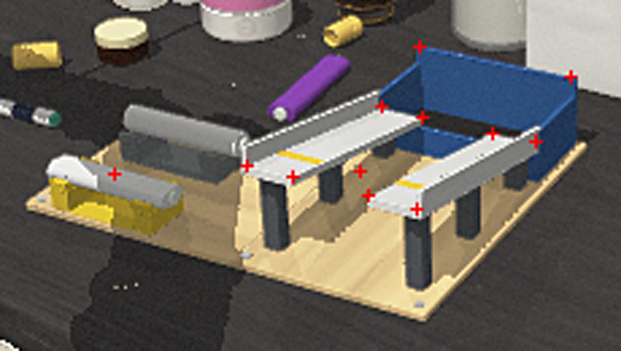

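Call:
apply_moves(dp=[[0,0,0],[0,0,0],[0,0,0],[0,0,0],[0,0,0],[0,0,0],[0,0,0],[0,0,0],[0,0,0],[0,0,0]], twist=[[0,0,0.056],[0,0,0.056],[0,0,0.056],[0,0,0.056],[0,0,0.056],[0,0,0.056],[0,0,0.056],[0,0,0.056],[0,0,0.056],[0,0,0.056]], jaw=[0,0,0,0,0,0,0,0,0,0], grip_force=40)

```text
clock: 1.1
tcp_pos: [0.1572, 0.6543, 0.3979]
orientation: [3.124, 0.181, -0.005]
contact_force: [-0.2, 0.9, 0.9]
grip_width: 0.0854
```

```bash
cat > st.py <<'E'
import sys
from bench import r
from h import *
np.set_printoptions(precision=4,suppress=True)
a=[float(x) for x in sys.argv[1:]]
o=r.get_obs(); print(o["joints"])
plan(o,a[:3],a[3],a[4] if len(a)>4 else 0)
E
python3 st.py .394 .238 .2 10
```

```text
[-1.629   0.4929  0.2887  1.5775 -0.1513  1.1061 -1.1873]
clock 1.1 grip 0.0854 F [-0.2  0.9  0.9]
tcp [0.1572 0.6543 0.3979] grasp pt now [0.1568 0.6523 0.2429] target tcp [0.394 0.238 0.355]
twist deg [ 0.6933  0.2476 -3.3683] units [ 0.0058  0.0021 -0.0281]
d world [ 0.2368 -0.4163 -0.0429] d in units: tool now [1.5611 3.6689 0.3959] target frame [1.341  3.7588 0.3572]
other-half twist [array([ 0.7,  0.2, -3.4]), array([  0.4,  -1.1, 176.6])]
```

Call:
apply_moves(dp=[[0.1,0.26,0.02],[0.1,0.26,0.02],[0.1,0.26,0.02],[0.1,0.26,0.02],[0.1,0.26,0.02],[0.1,0.26,0.02],[0.1,0.26,0.02],[0.1,0.26,0.02],[0.1,0.26,0.02],[0.1,0.26,0.02],[0.1,0.26,0.02],[0.1,0.26,0.02],[0.1,0.26,0.02],[0,0,0],[0,0,0]], twist=[[0.006,0.002,-0.028],[0,0,0],[0,0,0],[0,0,0],[0,0,0],[0,0,0],[0,0,0],[0,0,0],[0,0,0],[0,0,0],[0,0,0],[0,0,0],[0,0,0],[0,0,0],[0,0,0]], jaw=[0,0,0,0,0,0,0,0,0,0,0,0,0,0,0])

```text
clock: 2.6
tcp_pos: [0.3837, 0.2648, 0.3607]
orientation: [3.124, 0.275, -0.008]
contact_force: [0.3, 0.3, 0.1]
grip_width: 0.0854
```

```bash
python3 st.py .394 .238 .1 10
```

```text
[-1.1296  0.1937  0.4452  2.1059 -0.1067  0.8707 -0.4467]
clock 2.6 grip 0.0854 F [0.3 0.3 0.1]
tcp [0.3837 0.2648 0.3607] grasp pt now [0.383  0.2639 0.2057] target tcp [0.394 0.238 0.255]
twist deg [0.2805 0.3291 0.0549] units [0.0023 0.0027 0.0005]
d world [ 0.0103 -0.0268 -0.1057] d in units: tool now [0.0503 0.2309 0.8813] target frame [0.0455 0.2352 0.8804]
other-half twist [array([0.3, 0.3, 0.1]), array([  -0.5,    0.4, -179.9])]
```

Call:
apply_moves(dp=[[0.025,0.12,0.1],[0.025,0.12,0.1],[0,0,0.2],[0,0,0.2],[0,0,0.2],[0,0,0.08],[0,0,0],[0,0,0]], twist=[[0.0023,0.0027,0],[0,0,0],[0,0,0],[0,0,0],[0,0,0],[0,0,0],[0,0,0],[0,0,0]], jaw=[0,0,0,0,0,0,0,0])

```text
clock: 3.4
tcp_pos: [0.3926, 0.2448, 0.2526]
orientation: [-3.123, -0.294, -0.002]
contact_force: [-0.6, -0.2, -0.2]
grip_width: 0.0854
```

```bash
python3 st.py .394 .238 .035 10; python3 - <<'E'
from bench import r
import cv2
for n,(a,b,c,d) in dict(scene=(150,310,120,360),top=(220,350,100,300)).items():
    f=r.grab_frame(n); cv2.imwrite(f"pics/{n}1.png",cv2.resize(f["color"][a:b,c:d,::-1],None,fx=3.2,fy=3.2,interpolation=cv2.INTER_CUBIC))
E
```

```text
[-1.0145  0.3775  0.388   2.2003 -0.2544  0.6013 -0.2528]
clock 3.4 grip 0.0854 F [-0.6 -0.2 -0.2]
tcp [0.3926 0.2448 0.2526] grasp pt now [0.3927 0.2455 0.0976] target tcp [0.394 0.238 0.19 ]
twist deg [-0.2382 -0.091   0.762 ] units [-0.002  -0.0008  0.0063]
d world [ 0.0014 -0.0068 -0.0626] d in units: tool now [0.0002 0.0603 0.5211] target frame [0.0018 0.0582 0.5213]
other-half twist [array([-0.2, -0.1,  0.8]), array([   0.1,   -0.4, -179.2])]
```

View pics/scene1.png

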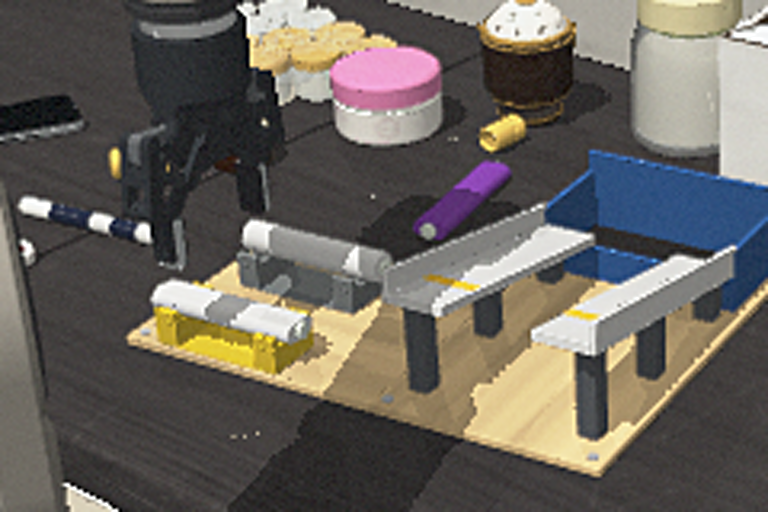

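View pics/top1.png

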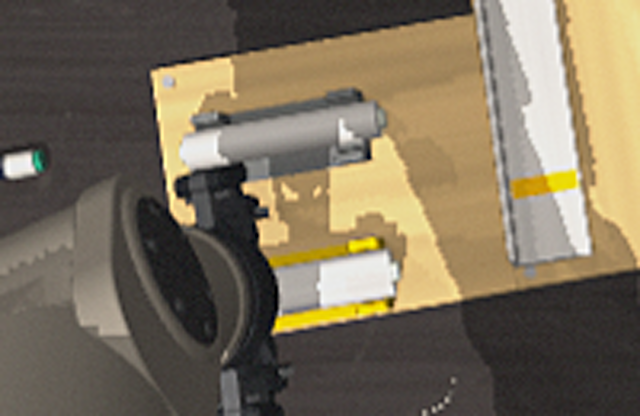

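```bash
python3 - <<'E'
from h import *
for n,(a,c) in dict(scene=(150,120),top=(220,100)).items():
    f=pickle.load(open(n+"0.pkl","rb"))
    for q in [(.3927,.2455,.0976),(.350,.238,.09),(.435,.253,.09),(.394,.238,.042),(.3927,.2455,.2526)]:
        print(n,q,(px(f,[q])[0]-[c,a])*3.2)
E
```

```text
scene (0.3927, 0.2455, 0.0976) [211.8748643  229.00087016]
scene (0.35, 0.238, 0.09) [173.11097107 264.96280663]
scene (0.435, 0.253, 0.09) [250.84376486 213.85779597]
scene (0.394, 0.238, 0.042) [229.59650998 300.98788651]
scene (0.3927, 0.2455, 0.2526) [184.36758937  19.74719312]
top (0.3927, 0.2455, 0.0976) [259.18327729 291.30483558]
top (0.35, 0.238, 0.09) [272.73602264 364.6900134 ]
top (0.435, 0.253, 0.09) [252.32114712 218.5252728 ]
top (0.394, 0.238, 0.042) [294.68555294 286.1501374 ]
top (0.3927, 0.2455, 0.2526) [178.87115384 301.76268287]
```

Call:
apply_moves(dp=[[0,0.05,0.05],[0,0.03,0.1],[0,0,0.12],[0,0,0.12],[0,0,0.1],[0,0,0.03],[0,0,0],[0,0,0]], twist=[[0,0,0.006],[0,0,0],[0,0,0],[0,0,0],[0,0,0],[0,0,0],[0,0,0],[0,0,0]], jaw=[0,0,0,0,0,0,0,0])

```text
clock: 4.3
tcp_pos: [0.3963, 0.234, 0.1882]
orientation: [-3.122, -0.268, -0.01]
contact_force: [-0.4, 0.4, -0.2]
grip_width: 0.0856
```

```bash
python3 st.py .394 .238 .035 10
```

```text
[-0.9172  0.5005  0.3038  2.2306 -0.3497  0.4436 -0.1605]
clock 4.3 grip 0.0856 F [-0.4  0.4 -0.2]
tcp [0.3963 0.234  0.1882] grasp pt now [0.3972 0.2354 0.0332] target tcp [0.394 0.238 0.19 ]
twist deg [-0.4423 -0.4127 -0.1682] units [-0.0037 -0.0034 -0.0014]
d world [-0.0023  0.004   0.0018] d in units: tool now [-0.0128 -0.0359 -0.0145] target frame [-0.0128 -0.0358 -0.0147]
other-half twist [array([-0.4, -0.4, -0.2]), array([ -0.6,   0.7, 179.8])]
```

Call:
apply_moves(dp=[[-0.022,-0.02,-0.01],[0,0,0],[0,0,0],[0,0,0],[0,0,0],[0,0,0],[0,0,0],[0,0,0],[0,0,0],[0,0,0]], twist=[[-0.0037,-0.0034,0],[0,0,0],[0,0,0],[0,0,0],[0,0,0],[0,0,0],[0,0,0],[0,0,0],[0,0,0],[0,0,0]], jaw=[0,60,120,180,200,200,200,200,200,200], grip_force=40)

```text
clock: 5.3
tcp_pos: [0.3934, 0.2368, 0.1913]
orientation: [-3.128, -0.27, -0.003]
contact_force: [-0.4, 0.0, 1.2]
grip_width: 0.0283
```

```bash
python3 st.py .394 .238 .14 10
```

```text
[-0.9366  0.4954  0.3155  2.2303 -0.3411  0.4571 -0.1768]
clock 5.3 grip 0.0283 F [-0.4  0.   1.2]
tcp [0.3934 0.2368 0.1913] grasp pt now [0.3938 0.2371 0.0363] target tcp [0.394 0.238 0.295]
twist deg [-0.0796 -0.1341 -0.1335] units [-0.0007 -0.0011 -0.0011]
d world [0.0006 0.0012 0.1037] d in units: tool now [ 0.0083 -0.0103 -0.8642] target frame [ 0.0063 -0.009  -0.8643]
other-half twist [array([-0.1, -0.1, -0.1]), array([ -0.2,   0.1, 179.9])]
```

Call:
apply_moves(dp=[[0,0,-0.1],[0,0,-0.15],[0,0,-0.2],[0,0,-0.2],[0,0,-0.15],[0,0,-0.06],[0,0,0],[0,0,0]], twist=[[0,0,0],[0,0,0],[0,0,0],[0,0,0],[0,0,0],[0,0,0],[0,0,0],[0,0,0]], jaw=[200,200,200,200,200,200,200,200])

```text
clock: 6.1
tcp_pos: [0.3928, 0.2355, 0.3011]
orientation: [-3.129, -0.268, -0.002]
contact_force: [0.1, 0.0, -1.5]
grip_width: 0.0288
```

```bash
python3 st.py .4667 .0273 .15 10 12; python3 - <<'E'
from bench import r
import cv2
for n,(a,b,c,d) in dict(scene=(130,300,120,360),top=(220,350,100,300)).items():
    f=r.grab_frame(n); cv2.imwrite(f"pics/{n}2.png",cv2.resize(f["color"][a:b,c:d,::-1],None,fx=3.2,fy=3.2,interpolation=cv2.INTER_CUBIC))
E
```

```text
[-1.064   0.2818  0.4546  2.1804 -0.1884  0.7139 -0.3116]
clock 6.1 grip 0.0288 F [ 0.1  0.  -1.5]
tcp [0.3928 0.2355 0.3011] grasp pt now [0.393  0.2357 0.1461] target tcp [0.4984 0.0329 0.3016]
twist deg [ -0.0941 -12.0741  -0.2167] units [-0.0008 -0.1006 -0.0018]
d world [ 0.1056 -0.2026  0.0005] d in units: tool now [ 0.5805  1.8135 -0.006 ] target frame [ 0.5599  1.8157 -0.1237]
other-half twist [array([ -0.1, -12.1,  -0.2]), array([-18.9,   0.1, 178.8])]
```

View pics/scene2.png

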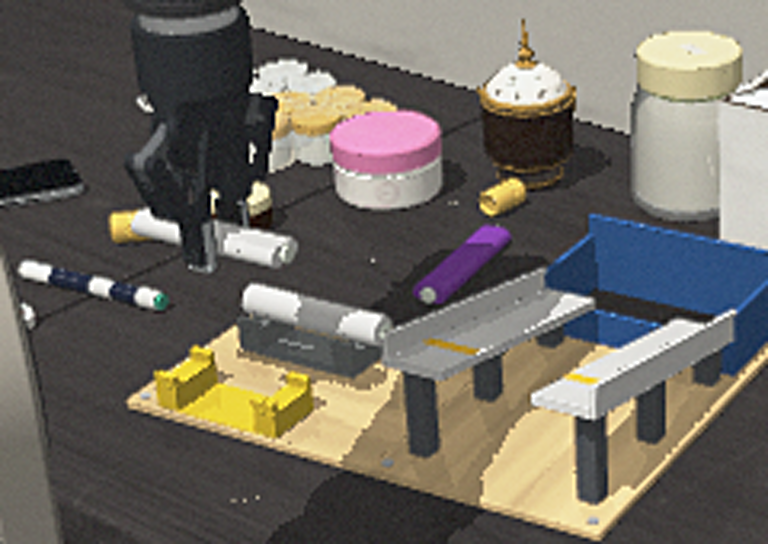

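View pics/top2.png

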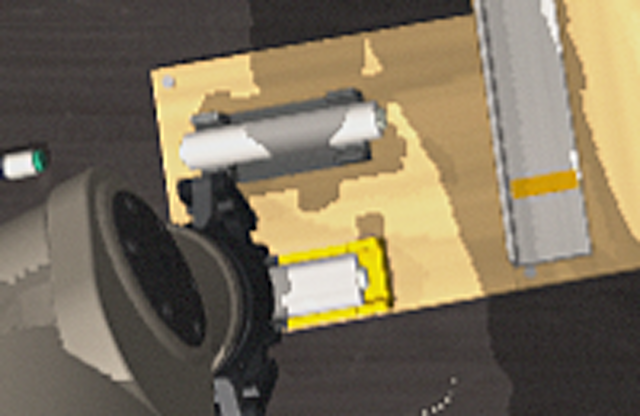

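```bash
python3 - <<'E'
from h import *
f=pickle.load(open("scene0.pkl","rb"))
y=np.array([-.174,.985,0]);c=np.array([.393,.2357,.1461])
for dz in(0,-.004):
  for s in(-.064,0,.064): print(dz,s,(px(f,[c+s*y+[0,0,dz]])[0]-[120,130])*3.2)
E
python3 - <<'E'
import cv2
i=cv2.imread("pics/scene2.png")[180:300,80:330]
cv2.imwrite("pics/scene2c.png",cv2.resize(i,None,fx=3,fy=3))
E
```

```text
0 -0.064 [290.24814687 251.36519039]
0 0 [213.66596796 233.44231001]
0 0.064 [139.89729488 216.17745664]
-0.004 -0.064 [290.83161715 256.73356175]
-0.004 0 [214.34712644 238.73486177]
-0.004 0.064 [140.66885634 221.39639619]
```

View pics/scene2c.png

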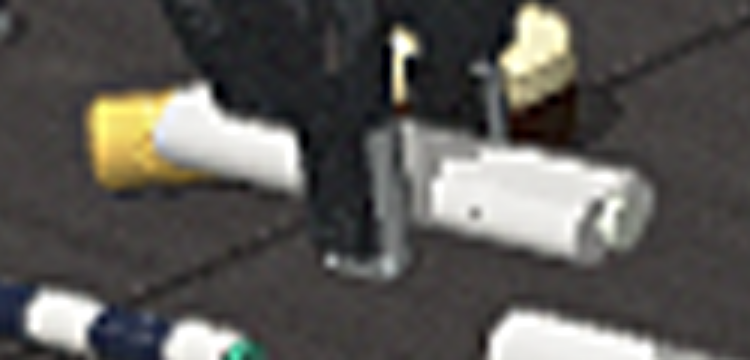

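Call:
apply_moves(dp=[[0.05,0.15,-0.02],[0.055,0.18,-0.02],[0.055,0.18,-0.01],[0.055,0.18,-0.01],[0.055,0.18,-0.01],[0.055,0.18,-0.01],[0.055,0.18,-0.01],[0.055,0.18,-0.01],[0.055,0.18,-0.01],[0.055,0.18,-0.01],[0,0.03,0],[0,0,0],[0,0,0]], twist=[[0,-0.02,0],[0,-0.02,0],[0,-0.02,0],[0,-0.02,0],[0,-0.02,0],[0,0,0],[0,0,0],[0,0,0],[0,0,0],[0,0,0],[0,0,0],[0,0,0],[0,0,0]], jaw=[200,200,200,200,200,200,200,200,200,200,200,200,200])

```text
clock: 7.5
tcp_pos: [0.4956, 0.0268, 0.2931]
orientation: [3.082, 0.267, -0.369]
contact_force: [0.6, 0.4, 0.7]
grip_width: 0.0287
```

```bash
python3 st.py .4681 .0275 .090 10 12
```

```text
[-0.6002  0.4338  0.5293  2.0277 -0.2252  0.9879  0.2347]
clock 7.5 grip 0.0287 F [0.6 0.4 0.7]
tcp [0.4956 0.0268 0.2931] grasp pt now [0.4596 0.0196 0.1425] target tcp [0.4998 0.0331 0.2416]
twist deg [ 0.317   1.703  -0.1306] units [ 0.0026  0.0142 -0.0011]
d world [ 0.0043  0.0063 -0.0515] d in units: tool now [ 0.1443 -0.0477  0.4062] target frame [ 0.1323 -0.0452  0.4105]
other-half twist [array([ 0.3,  1.7, -0.1]), array([  2.7,  -0.5, 179.8])]
```

Call:
apply_moves(dp=[[0.07,-0.025,0.08],[0.06,-0.02,0.1],[0,0,0.1],[0,0,0.08],[0,0,0],[0,0,0]], twist=[[0.0026,0.0142,-0.001],[0,0,0],[0,0,0],[0,0,0],[0,0,0],[0,0,0]], jaw=[200,200,200,200,200,200])

```text
clock: 8.1
tcp_pos: [0.4984, 0.0373, 0.2432]
orientation: [3.094, 0.28, -0.333]
contact_force: [0.6, -0.2, -0.8]
grip_width: 0.0291
```

```bash
python3 st.py .4681 .0275 .0875 10 12; python3 - <<'E'
from bench import r
import cv2
for n,(a,b,c,d) in dict(scene=(130,300,180,400),top=(200,330,200,400)).items():
    f=r.grab_frame(n); cv2.imwrite(f"pics/{n}3.png",cv2.resize(f["color"][a:b,c:d,::-1],None,fx=3.4,fy=3.4,interpolation=cv2.INTER_CUBIC))
E
```

```text
[-0.5758  0.5131  0.4827  2.0532 -0.2896  0.8661  0.2728]
clock 8.1 grip 0.0291 F [ 0.6 -0.2 -0.8]
tcp [0.4984 0.0373 0.2432] grasp pt now [0.466  0.0317 0.0917] target tcp [0.4998 0.0331 0.2391]
twist deg [-0.0295  0.2791  0.3486] units [-0.0002  0.0023  0.0029]
d world [ 0.0014 -0.0042 -0.0041] d in units: tool now [0.0121 0.037  0.0321] target frame [0.0122 0.0369 0.0321]
other-half twist [array([-0. ,  0.3,  0.3]), array([  -0.4,   -0. , -179.7])]
```

View pics/scene3.png

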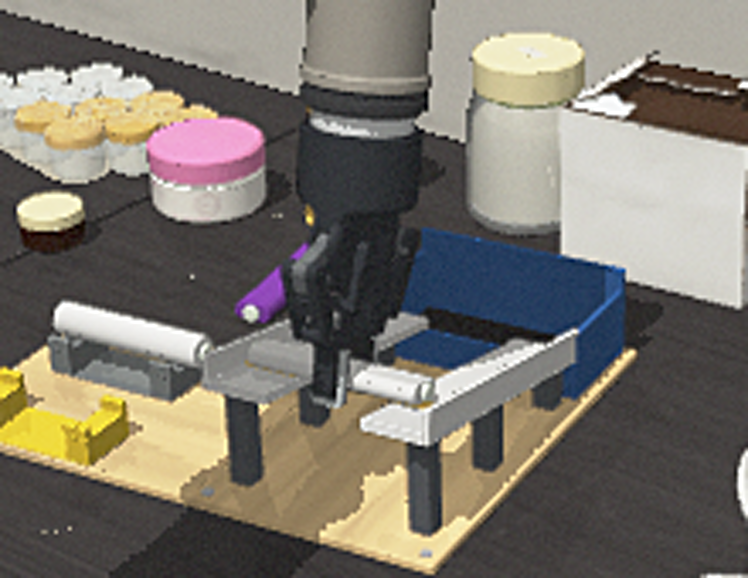

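View pics/top3.png

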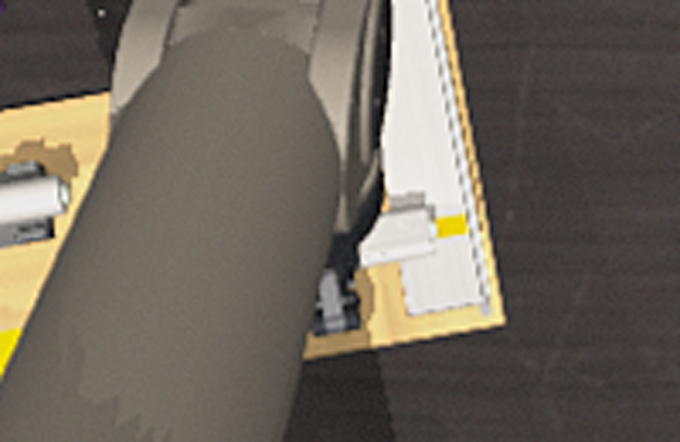

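Call:
apply_moves(dp=[[0.006,0.028,0.0],[0.004,0.01,0.015],[0,0,0.02],[0,0,0],[0,0,0]], twist=[[0,0.002,0.003],[0,0,0],[0,0,0],[0,0,0],[0,0,0]], jaw=[200,200,200,200,200])

```text
clock: 8.7
tcp_pos: [0.5006, 0.0319, 0.2403]
orientation: [3.097, 0.268, -0.32]
contact_force: [-0.3, -0.1, -1.1]
grip_width: 0.0286
```

```bash
python3 st.py .4681 .0275 .0870 10 12
```

```text
[-0.5646  0.5187  0.4829  2.0533 -0.2949  0.853   0.28  ]
clock 8.7 grip 0.0286 F [-0.3 -0.1 -1.1]
tcp [0.5006 0.0319 0.2403] grasp pt now [0.4694 0.0266 0.0886] target tcp [0.4998 0.0331 0.2386]
twist deg [-0.0592 -0.2102 -0.1089] units [-0.0005 -0.0018 -0.0009]
d world [-0.0008  0.0012 -0.0017] d in units: tool now [-0.0018 -0.0106  0.0146] target frame [-0.0017 -0.0106  0.0146]
other-half twist [array([-0.1, -0.2, -0.1]), array([ -0.3,   0.1, 179.9])]
```

Call:
apply_moves(dp=[[-0.002,-0.008,0.01],[0,0,0.006],[0,0,0]], twist=[[0,0,0],[0,0,0],[0,0,0]], jaw=[200,200,200])

```text
clock: 9.0
tcp_pos: [0.5006, 0.032, 0.2404]
orientation: [3.097, 0.267, -0.318]
contact_force: [-0.2, -0.2, -1.1]
grip_width: 0.0286
```

```bash
python3 st.py .4681 .0275 .0870 10 12; python3 - <<'E'
from bench import r
import cv2
for n,(a,b,c,d) in dict(scene=(210,280,230,330)).items():
    f=r.grab_frame(n); cv2.imwrite(f"pics/{n}4.png",cv2.resize(f["color"][a:b,c:d,::-1],None,fx=7,fy=7,interpolation=cv2.INTER_CUBIC))
E
```

```text
[-0.5649  0.5183  0.4831  2.0537 -0.2954  0.852   0.2796]
clock 9.0 grip 0.0286 F [-0.2 -0.2 -1.1]
tcp [0.5006 0.032  0.2404] grasp pt now [0.4695 0.0267 0.0886] target tcp [0.4998 0.0331 0.2386]
twist deg [-0.0667 -0.2696 -0.1433] units [-0.0006 -0.0022 -0.0012]
d world [-0.0007  0.0011 -0.0018] d in units: tool now [-0.0013 -0.0101  0.0152] target frame [-0.0012 -0.0101  0.0152]
other-half twist [array([-0.1, -0.3, -0.1]), array([ -0.4,   0.1, 179.9])]
```

View pics/scene4.png

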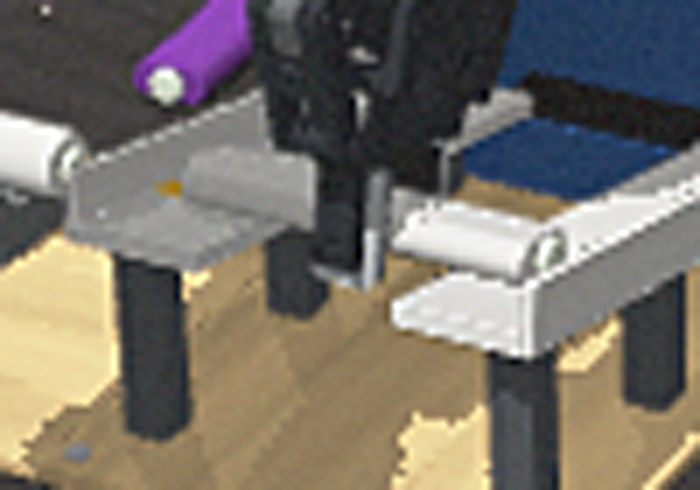

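Call:
apply_moves(dp=[[0,-0.005,0.03],[0,0,0],[0,0,0]], twist=[[0,0,0],[0,0,0],[0,0,0]], jaw=[200,200,200])

```text
clock: 9.35
tcp_pos: [0.5014, 0.0316, 0.241]
orientation: [3.099, 0.266, -0.315]
contact_force: [-0.4, 0.3, -0.6]
grip_width: 0.0284
```

```bash
python3 st.py .4681 .0275 .0870 10 12
```

```text
[-0.5631  0.5175  0.4827  2.0523 -0.2968  0.8522  0.281 ]
clock 9.35 grip 0.0284 F [-0.4  0.3 -0.6]
tcp [0.5014 0.0316 0.241 ] grasp pt now [0.4706 0.0267 0.0892] target tcp [0.4998 0.0331 0.2386]
twist deg [-0.167  -0.3982 -0.1759] units [-0.0014 -0.0033 -0.0015]
d world [-0.0015  0.0015 -0.0024] d in units: tool now [-0.0062 -0.0142  0.0217] target frame [-0.006  -0.0143  0.0217]
other-half twist [array([-0.2, -0.4, -0.2]), array([ -0.6,   0.3, 179.8])]
```

Call:
apply_moves(dp=[[-0.03,-0.015,-0.02],[-0.01,0,0.03]], twist=[[0,-0.003,0],[0,0,0]], jaw=[200,200])

```text
clock: 9.55
tcp_pos: [0.496, 0.0329, 0.2408]
orientation: [3.098, 0.266, -0.325]
contact_force: [2.8, 2.4, 46.7]
grip_width: 0.0283
```

```bash
python3 st.py .4681 .0275 .0870 10 12
```

```text
[-0.5689  0.5126  0.4833  2.0623 -0.2947  0.8528  0.2766]
clock 9.55 grip 0.0283 F [ 2.8  2.4 46.7]
tcp [0.496  0.0329 0.2408] grasp pt now [0.4643 0.0277 0.0892] target tcp [0.4998 0.0331 0.2386]
twist deg [-0.1648 -0.0353 -0.1625] units [-0.0014 -0.0003 -0.0014]
d world [ 0.0038  0.0002 -0.0022] d in units: tool now [0.0346 0.0035 0.0116] target frame [0.0346 0.0036 0.0116]
other-half twist [array([-0.2, -0. , -0.2]), array([ -0.1,   0.3, 179.8])]
```

Call:
apply_moves(dp=[[0.02,0,-0.01],[0.005,0,0],[0,0,0]], twist=[[0,0,0],[0,0,0],[0,0,0]], jaw=[200,200,200])

```text
clock: 9.85
tcp_pos: [0.4984, 0.0337, 0.2405]
orientation: [3.097, 0.267, -0.327]
contact_force: [-0.3, -0.5, 3.6]
grip_width: 0.0284
```

```bash
python3 st.py .4681 .0275 .0870 10 12
```

```text
[-0.5682  0.5166  0.4824  2.0564 -0.2953  0.8566  0.2765]
clock 9.85 grip 0.0284 F [-0.3 -0.5  3.6]
tcp [0.4984 0.0337 0.2405] grasp pt now [0.4665 0.0285 0.089 ] target tcp [0.4998 0.0331 0.2386]
twist deg [-0.1578  0.0473 -0.1201] units [-0.0013  0.0004 -0.001 ]
d world [ 0.0014 -0.0006 -0.0019] d in units: tool now [0.0139 0.0073 0.0135] target frame [0.0139 0.0073 0.0135]
other-half twist [array([-0.2,  0. , -0.1]), array([  0.1,   0.2, 179.9])]
```

Call:
apply_moves(dp=[[0,0,0],[0,0,0],[0,0,0],[0,0,0],[0,0,0],[0,0,0],[0,0,-0.15],[0,0,-0.25],[0,0,-0.25],[0,0,-0.15],[0,0,0],[0,0,0]], twist=[[0,0,0],[0,0,0],[0,0,0],[0,0,0],[0,0,0],[0,0,0],[0,0,0],[0,0,0],[0,0,0],[0,0,0],[0,0,0],[0,0,0]], jaw=[160,120,80,40,0,0,0,0,0,0,0,0])

```text
clock: 11.05
tcp_pos: [0.5176, 0.037, 0.3358]
orientation: [3.095, 0.267, -0.334]
contact_force: [-0.2, 0.1, -0.5]
grip_width: 0.085
```

```bash
python3 st.py .4681 .0275 .0870 10 12; python3 - <<'E'
from bench import r
import cv2,pickle
for n,(a,b,c,d) in dict(scene=(160,300,180,400),top=(200,330,200,400)).items():
    f=r.grab_frame(n); pickle.dump(f,open(n+"5.pkl","wb"));cv2.imwrite(f"pics/{n}5.png",cv2.resize(f["color"][a:b,c:d,::-1],None,fx=3.5,fy=3.5,interpolation=cv2.INTER_CUBIC))
E
```

```text
[-0.6201  0.3971  0.5453  1.9521 -0.2118  1.0732  0.2063]
clock 11.05 grip 0.085 F [-0.2  0.1 -0.5]
tcp [0.5176 0.037  0.3358] grasp pt now [0.4849 0.0316 0.1843] target tcp [0.4998 0.0331 0.2386]
twist deg [-0.1293  0.318  -0.1443] units [-0.0011  0.0026 -0.0012]
d world [-0.0177 -0.0039 -0.0971] d in units: tool now [0.0252 0.0078 0.8231] target frame [0.0207 0.006  0.8232]
other-half twist [array([-0.1,  0.3, -0.1]), array([  0.5,   0.2, 179.9])]
```

View pics/scene5.png

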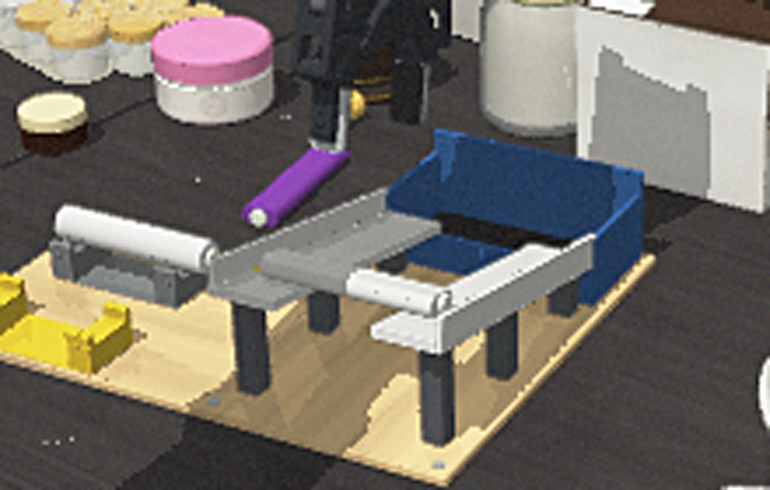

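View pics/top5.png

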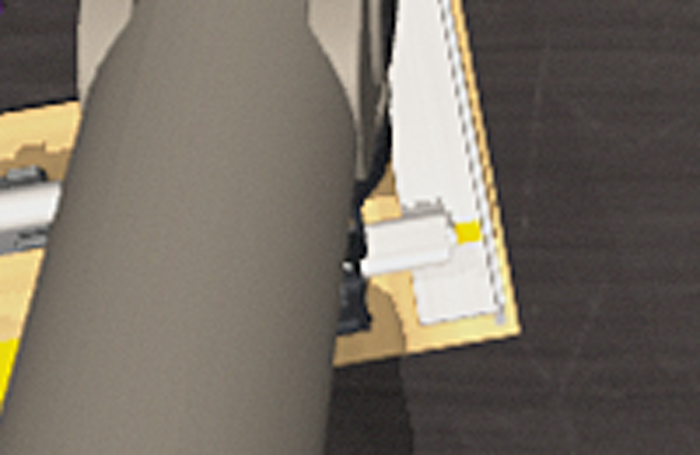

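Call:
apply_moves(dp=[[0,0,0],[0,0,0],[0,0,0],[0,0,0],[0,0,0],[0,0,0],[0,0,0],[0,0,0],[0,0,0],[0,0,0],[0,0,0],[0,0,0],[0,0,0],[0,0,0],[0,0,0]], twist=[[0,0,0],[0,0,0],[0,0,0],[0,0,0],[0,0,0],[0,0,0],[0,0,0],[0,0,0],[0,0,0],[0,0,0],[0,0,0],[0,0,0],[0,0,0],[0,0,0],[0,0,0]], jaw=[0,0,0,0,0,0,0,0,0,0,0,0,0,0,0])

```text
clock: 12.65
tcp_pos: [0.516, 0.0368, 0.3323]
orientation: [3.093, 0.265, -0.345]
contact_force: [-0.6, -0.5, 1.0]
grip_width: 0.0855
```

```bash
python3 st.py .467 .0275 .0875 10 12; python3 - <<'E'
from bench import r
import cv2,pickle,numpy as np
a=pickle.load(open("scene5.pkl","rb"))["color"][225:265,235:315].astype(int)
f=r.grab_frame("scene"); print("mean diff",abs(f["color"][225:265,235:315].astype(int)-a).mean())
pickle.dump(f,open("scene6.pkl","wb"));cv2.imwrite(f"pics/scene6.png",cv2.resize(f["color"][160:300,180:400,::-1],None,fx=3.5,fy=3.5,interpolation=cv2.INTER_CUBIC))
E
```

```text
[-0.6194  0.4016  0.5443  1.9563 -0.2125  1.0719  0.2069]
clock 12.65 grip 0.0855 F [-0.6 -0.5  1. ]
tcp [0.516  0.0368 0.3323] grasp pt now [0.4824 0.0311 0.1811] target tcp [0.4987 0.0331 0.2391]
twist deg [-0.0798  0.7133 -0.1795] units [-0.0007  0.0059 -0.0015]
d world [-0.0173 -0.0037 -0.0932] d in units: tool now [0.0275 0.0061 0.79  ] target frame [0.0176 0.0051 0.7903]
other-half twist [array([-0.1,  0.7, -0.2]), array([  1.1,   0.1, 179.8])]
mean diff 2.286875
```

View pics/scene6.png

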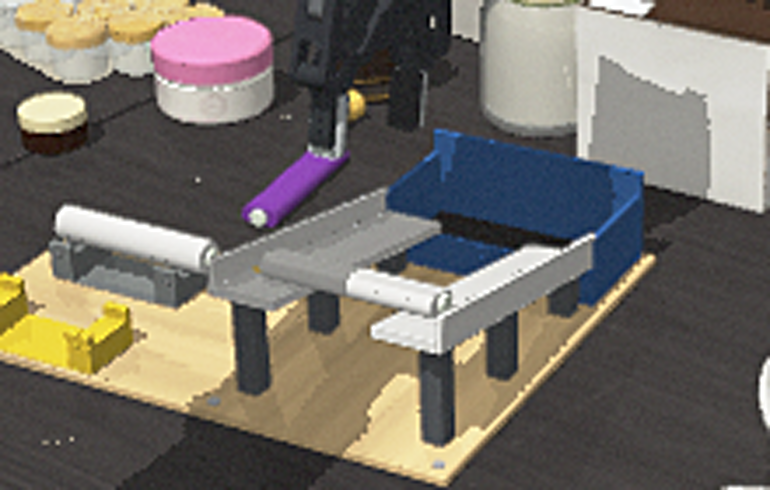

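Tube stayed exactly at the marks: right plug still at (443,299) in the crop. It is the crushed one and goes to the pan. Regrasp.

Call:
apply_moves(dp=[[0.018,0.005,0.1],[0,0,0.15],[0,0,0.15],[0,0,0.15],[0,0,0.12],[0,0,0.07],[0,0,0],[0,0,0]], twist=[[0,0.006,0],[0,0,0],[0,0,0],[0,0,0],[0,0,0],[0,0,0],[0,0,0],[0,0,0]], jaw=[0,0,0,0,0,0,0,0])

```text
clock: 13.5
tcp_pos: [0.5007, 0.0336, 0.2431]
orientation: [3.097, 0.267, -0.319]
contact_force: [1.1, -0.4, -0.5]
grip_width: 0.0854
```

```bash
python3 st.py .467 .0275 .0875 10 12
```

```text
[-0.5709  0.5145  0.4871  2.0518 -0.2947  0.8587  0.2762]
clock 13.5 grip 0.0854 F [ 1.1 -0.4 -0.5]
tcp [0.5007 0.0336 0.2431] grasp pt now [0.4696 0.0283 0.0913] target tcp [0.4987 0.0331 0.2391]
twist deg [-0.0832 -0.241  -0.155 ] units [-0.0007 -0.002  -0.0013]
d world [-0.002  -0.0005 -0.004 ] d in units: tool now [-0.0098  0.001   0.0358] target frame [-0.0097  0.001   0.0359]
other-half twist [array([-0.1, -0.2, -0.2]), array([ -0.4,   0.1, 179.8])]
```

Call:
apply_moves(dp=[[-0.015,0,0.04],[0,0,0],[0,0,0],[0,0,0],[0,0,0],[0,0,0],[0,0,0],[0,0,0],[0,0,0],[0,0,0]], twist=[[0,0,0],[0,0,0],[0,0,0],[0,0,0],[0,0,0],[0,0,0],[0,0,0],[0,0,0],[0,0,0],[0,0,0]], jaw=[0,60,120,180,200,200,200,200,200,200])

```text
clock: 14.5
tcp_pos: [0.4991, 0.0333, 0.2405]
orientation: [3.099, 0.267, -0.313]
contact_force: [0.5, -0.4, -1.1]
grip_width: 0.0285
```

Call:
apply_moves(dp=[[0,0,-0.1],[0,0,-0.2],[0,0,-0.25],[0,0,-0.25],[0,0,-0.25],[0,0,-0.1],[0,0,0]], twist=[[0,0,0],[0,0,0],[0,0,0],[0,0,0],[0,0,0],[0,0,0],[0,0,0]], jaw=[200,200,200,200,200,200,200])

```text
clock: 15.2
tcp_pos: [0.5273, 0.0373, 0.3842]
orientation: [3.098, 0.265, -0.314]
contact_force: [0.0, 0.1, -0.5]
grip_width: 0.0287
```

```bash
python3 st.py .543 -.357 .23 10 0; python3 - <<'E'
from bench import r
import cv2,pickle,numpy as np
f=r.grab_frame("scene"); 
cv2.imwrite(f"pics/scene7.png",f["color"][:,:,::-1])
E
```

```text
[-0.6402  0.3458  0.5694  1.8906 -0.1809  1.1665  0.1798]
clock 15.2 grip 0.0287 F [ 0.   0.1 -0.5]
tcp [0.5273 0.0373 0.3842] grasp pt now [0.4967 0.0321 0.2324] target tcp [ 0.543 -0.357  0.385]
twist deg [-0.0578 11.5617 -0.2346] units [-0.0005  0.0963 -0.002 ]
d world [ 0.0157 -0.3943  0.0008] d in units: tool now [-0.4211  3.2605  0.0776] target frame [-0.4417  3.2587 -0.0065]
other-half twist [array([-0.1, 11.6, -0.2]), array([ 18.1,   0.1, 178.9])]
```

View pics/scene7.png

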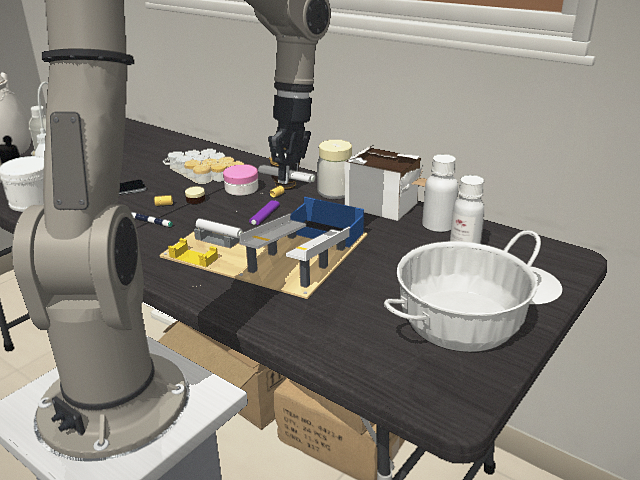

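Call:
apply_moves(dp=[[-0.02,0.12,0],[-0.035,0.22,0],[-0.035,0.25,0],[-0.035,0.25,0],[-0.035,0.25,0],[-0.035,0.25,0],[-0.035,0.25,0],[-0.035,0.25,0],[-0.035,0.25,0],[-0.035,0.25,0],[-0.035,0.25,0],[-0.035,0.25,0],[-0.035,0.22,0],[0,0.1,0],[0,0,0],[0,0,0]], twist=[[0,0.02,0],[0,0.02,0],[0,0.02,0],[0,0.02,0],[0,0.015,0],[0,0,0],[0,0,0],[0,0,0],[0,0,0],[0,0,0],[0,0,0],[0,0,0],[0,0,0],[0,0,0],[0,0,0],[0,0,0]], jaw=[200,200,200,200,200,200,200,200,200,200,200,200,200,200,200,200])

```text
clock: 16.85
tcp_pos: [0.5302, -0.3531, 0.3569]
orientation: [-3.117, -0.272, 0.063]
contact_force: [0.4, 0.7, -0.8]
grip_width: 0.0288
```

```bash
python3 st.py .543 -.357 .055 10 0; python3 - <<'E'
from bench import r
import cv2,pickle,numpy as np
f=r.grab_frame("scene"); 
cv2.imwrite(f"pics/scene8.png",f["color"][:,:,::-1])
E
```

```text
[ 0.0505  0.5338  0.6168  1.7145 -0.3284  1.0425  0.9544]
clock 16.85 grip 0.0288 F [ 0.4  0.7 -0.8]
tcp [ 0.5302 -0.3531  0.3569] grasp pt now [ 0.5238 -0.3518  0.202 ] target tcp [ 0.543 -0.357  0.21 ]
twist deg [-0.8898  2.244  -0.0186] units [-0.0074  0.0187 -0.0002]
d world [ 0.0128 -0.0039 -0.1469] d in units: tool now [0.1471 0.0692 1.2183] target frame [0.0992 0.0503 1.2241]
other-half twist [array([-0.9,  2.2, -0. ]), array([  3.5,   1.4, 179.9])]
```

View pics/scene8.png

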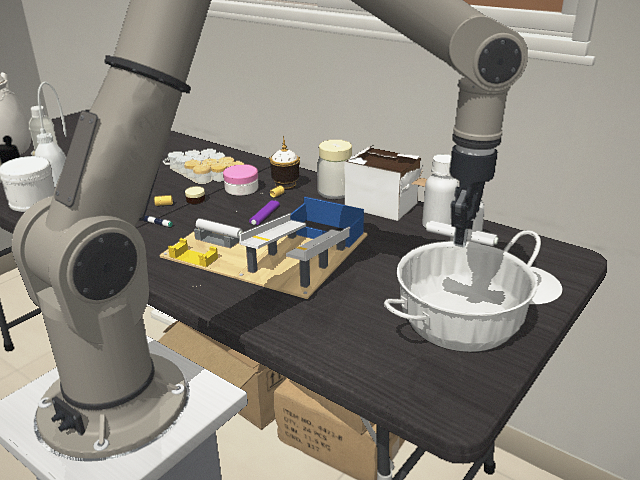

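Call:
apply_moves(dp=[[0.08,0.04,0.05],[0.05,0.03,0.15],[0,0,0.2],[0,0,0.2],[0,0,0.2],[0,0,0.2],[0,0,0.15],[0,0,0.06],[0,0,0],[0,0,0]], twist=[[-0.007,0.019,0],[0,0,0],[0,0,0],[0,0,0],[0,0,0],[0,0,0],[0,0,0],[0,0,0],[0,0,0],[0,0,0]], jaw=[200,200,200,200,200,200,200,200,200,200])

```text
clock: 17.9
tcp_pos: [0.5517, -0.3433, 0.199]
orientation: [-3.114, -0.3, 0.009]
contact_force: [0.5, -0.4, -0.8]
grip_width: 0.0284
```

```bash
python3 st.py .543 -.357 .055 10 0; python3 - <<'E'
from bench import r
import cv2,pickle,numpy as np
f=r.grab_frame("scene"); 
cv2.imwrite(f"pics/scene9.png",cv2.resize(f["color"][140:360,360:600,::-1],None,fx=2.6,fy=2.6))
E
```

```text
[ 0.1261  0.7348  0.4819  1.7759 -0.4787  0.7627  1.0517]
clock 17.9 grip 0.0284 F [ 0.5 -0.4 -0.8]
tcp [ 0.5517 -0.3433  0.199 ] grasp pt now [ 0.5506 -0.3413  0.044 ] target tcp [ 0.543 -0.357  0.21 ]
twist deg [-0.7961  0.2612  1.0245] units [-0.0066  0.0022  0.0085]
d world [-0.0087 -0.0137  0.011 ] d in units: tool now [-0.0933  0.097  -0.0927] target frame [-0.0912  0.0999 -0.0918]
other-half twist [array([-0.8,  0.3,  1. ]), array([  -0.4,   -1.2, -179. ])]
```

View pics/scene9.png

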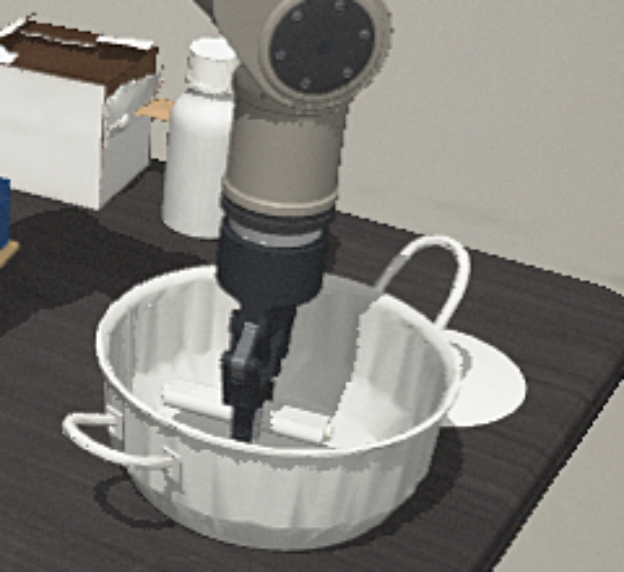

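Call:
apply_moves(dp=[[0,0,0],[0,0,0],[0,0,0],[0,0,0],[0,0,0],[0,0,0],[0,0,0],[0,0,-0.15],[0,0,-0.25],[0,0,-0.3],[0,0,-0.3],[0,0,-0.3],[0,0,-0.2],[0,0,0],[0,0,0]], twist=[[0,0,0],[0,0,0],[0,0,0],[0,0,0],[0,0,0],[0,0,0],[0,0,0],[0,0,0],[0,0,0],[0,0,0],[0,0,0],[0,0,0],[0,0,0],[0,0,0],[0,0,0]], jaw=[160,120,80,40,0,0,0,0,0,0,0,0,0,0,0])

```text
clock: 19.45
tcp_pos: [0.5516, -0.3473, 0.3981]
orientation: [-3.119, -0.296, -0.004]
contact_force: [0.3, 0.2, -0.1]
grip_width: 0.0851
```

```bash
python3 st.py .543 -.357 .23 10 0; python3 - <<'E'
from bench import r
import cv2,pickle,numpy as np
f=r.grab_frame("scene"); 
cv2.imwrite(f"pics/scene10.png",f["color"][:,:,::-1])
f=r.grab_frame("top"); 
cv2.imwrite(f"pics/top10.png",f["color"][:,:,::-1])
E
```

```text
[ 0.0325  0.5045  0.6215  1.6516 -0.3313  1.0949  0.9393]
clock 19.45 grip 0.0851 F [ 0.3  0.2 -0.1]
tcp [ 0.5516 -0.3473  0.3981] grasp pt now [ 0.5518 -0.346   0.2431] target tcp [ 0.543 -0.357  0.385]
twist deg [-0.4707 -0.1743  0.8532] units [-0.0039 -0.0015  0.0071]
d world [-0.0086 -0.0097 -0.0131] d in units: tool now [-0.0859  0.0665  0.1086] target frame [-0.0846  0.0669  0.1094]
other-half twist [array([-0.5, -0.2,  0.9]), array([   0.3,   -0.7, -179.1])]
```

View pics/scene10.png

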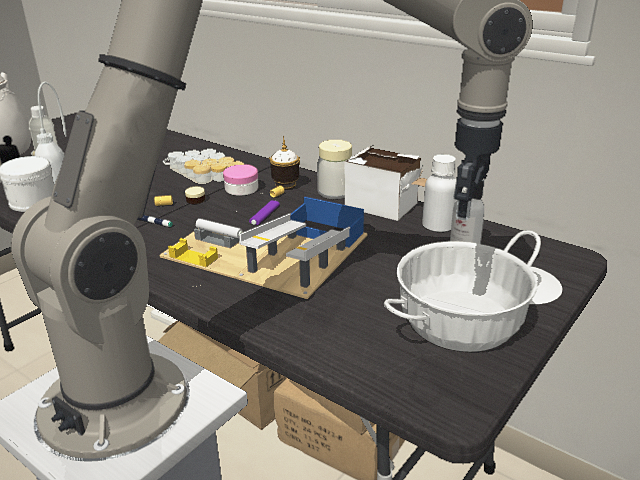

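View pics/top10.png

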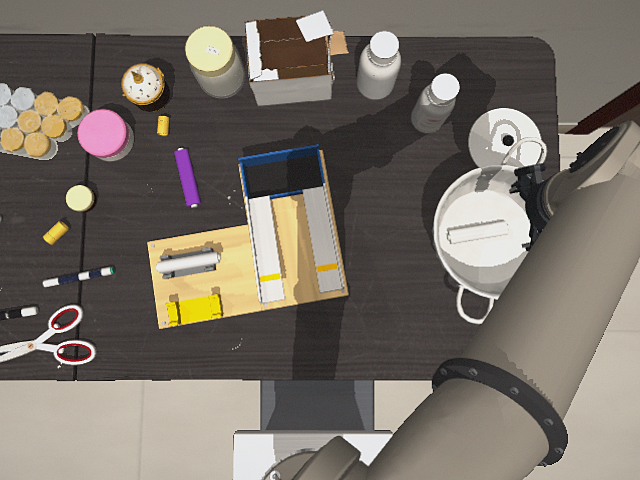

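The overhead picture shows the tube lying on the pan floor at about (477,232). The grey-bay tube is still in place at (188,263), and the gripper is open, clear above the pan.

```bash
python3 -c "
from bench import r
print(r.hand_in())"
```

```text
the job is handed in; nothing more can be done
None
```

The tube from the yellow bay failed the roll test: it stayed on the ramp, so I dropped it in the aluminium pan, and the job is handed in at about 19.6 s of the 51 s allowed.

- **Roll test:** It was the crushed tube, about 14 mm high in the depth image. I laid it across both rails within about 2 mm of the yellow marks and let go. It had not moved about two seconds after release; pictures 1.6 s apart showed it in the same place.
- **Last checks:** The final pictures show the tube lying on the pan floor and the grey-bay tube still in its bay. The purple look-alike is where it was, and the open gripper is above the pan, touching nothing.
- **Contact force:** While I seated the tube on the rails, the force reading briefly rose to about 47 N. The tube was pressing on the rails, not the arm or gripper body, and the wrist limit is 120 N.
- **Disagreement:** Contact with the rails came with the gripper about 2 mm higher than I had calculated. I take this to be because the tube sat slightly low or tilted in the grip.

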